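# Let one soy bottle out of the lever dispenser and ease its lid shut

## Robot

A 6-joint arm with a two-finger parallel gripper is mounted at the origin on the work surface. World frame = base frame: x ahead of the robot, y to its left, z up, the work surface at z = 0. Lengths are in m, angles in rad, forces in N, time in s.
With the tool pointing down it reaches from about 0.3 to 0.875 m from the base axis. Payload 6.4 kg.
Tool frame: the origin (TCP) lies between the finger pads; the fingertips stand ctrl.tip_extent ahead of it and the grasp point (between the pads) is the TCP (ctrl.tip_extent is the distance from the TCP to the fingertips, in m); z points along the fingers, y is the line along which they close (so a half turn about z gives the same grasp; the last joint's range is limited). The gripper opens to 85 mm and grips with 20 to 120 N. Pads are 22 mm wide; open, the fingers measure 114 mm over their backs; the gripper's body (76 mm by 85 mm) begins 54 mm behind the grasp point. The pads swing forward as they close: fully open they stand 13 mm farther back than shut.
Start: joints at [-1.379, 0.181, 1.607, -0, 1.354, -0.206], TCP at [0.223, -0.53, 0.25] pointing down, gripper open.
Joint ranges: [-2.99, 2.99], [-0.89, 2.07], [0.3, 2.58], [-1.14, 4.28], [0, 2.63], [-3.12, 3.12]. Speed limits (rad/s): [2.57, 2.57, 3.01, 3.14, 3.14, 3.14].

## Interface

Orientations are given as a unit quaternion [w, x, y, z].
In Python, from bench import ctrl gives the robot as it stands.
- The arm moves only by the tool send_rows, never from a script. Its arguments are lists of equal length, an entry for each row: "dr": the turn, a rotation vector about the tool's x, y, z in units of 6 degrees (1.0 is 6 degrees), a list of three; "xyz": the shift along the tool's x, y, z in cm, a list of three; "jaw": the opening in per cent of the stroke, from 0 (shut) to 100 (fully open). In form: {"dr": [[wx, wy, wz], ...], "xyz": [[dx, dy, dz], ...], "jaw": [jaw, ...]}. A call has exactly 8 rows; each row is the pose to reach, as a shift and turn from the pose commanded when the call began, along the tool's axes at that moment; what a row does not reach only later rows make up. A row lasts 1/8 s, in which the tool goes at most 62.5 mm and 10.7 degrees, less where a joint would pass 70% of its speed; a pose out of reach is approached as far as the arm can. A call with a gripper value outside its range is refused whole. The fingers move at their own pace and stop on an object; the grip force is fixed at half the most. Time passes only in rows, so rows that repeat a pose let the fingers close, or fill a call up. It gives the time, the measured TCP pose, the force, the opening and the grip force at its end, in the units of the state.
- ctrl.get_obs(): the state, without advancing time (a new reading comes with each control period).
- ctrl.camera(name): name is "scene" or "top"; returns the picture (420x560x3 uint8, red, green, blue); there is no depth.
- ctrl.calibration(name): a dict with "camera_matrix" (3x3 intrinsics, pixels), "world_from_camera" (4x4, takes a point from camera to world coordinates). Camera axes: x right, y up, looking along -z (the intrinsics and any distortion apply to the point x, -y, -z); pixel columns grow to the right and rows downward; lengths in m; the calibration is good to about 2 mm. A picture is of the moment at which its call begins. calibration takes no time and is no camera call.
- ctrl.hand_in(): hands the job in; it is judged then, once.
The state is a dict: "time_s": time; "q": joint angles; "dq": joint speeds; "joint_efforts": joint torques, N m; "eef_pos": TCP position; "eef_rot": TCP orientation; "wrist_force": force on the tool from outside, world axes, zero at the start; "torque": the same for the moment, N m; "opening": opening from 0.0 (shut) to 1.0 (fully open); "grasp_force": force on a finger pad.
Only numpy, scipy, OpenCV 4.12 (cv2) and the standard library are available. Lean on these libraries where they do the work, as an engineer would, in place of code of your own. Each camera call takes 0.05 s, during which the arm holds its last target. There are 200 camera calls.

## Task

Let one soy bottle out for this order: press the red pad of the dispenser's lever down once with the fingertips, which lifts the orange lid, and keep it down until a bottle has rolled out and lies still in the tray at the front. Then let the lever up slowly under your fingertips, over a second or more, so that the sprung lid comes down gently, without slamming, until it is fully closed. Do not touch the bottles, and lift or shift nothing else on the counter.

Things in the scene. Friction and masses are not known exactly. Their poses are not given: they have to be found in the camera images.
- dispenser: Fixed steel gravity dispenser, orange stripe low on each side, 278 x 92 mm, 170 mm high. Origin on the counter under it, near its middle; x points to its back, y to its left, z up; the tray side faces its -x. Four soy bottles lie across a ramp between side walls 92 to 112 mm high, the first one behind the orange lid. The lever runs along the outside of the right wall.
- tray_mid (a point): Middle of the open black-floored tray at the dispenser's front, on its floor, 93 mm in front (-x) of the dispenser's origin and 16 mm above the counter. The tray is 62 mm from front to back and 76 mm wide, its walls 48 mm and its lip 42 mm above the counter. A bottle let out comes to rest against the lip, 15 mm in front of this point, its axis 31 mm above the counter.
- pad_top (a point): Red push pad on the lever's front end, 44 x 44 x 8 mm, free above. Point: middle of its top face. At rest 107 mm in front of, 69 mm right of and 197 mm above the dispenser's origin, rear edge 0.15 rad low; fully pressed 67 mm lower, tilted 0.15 rad the other way, moving under 10 mm fore or aft. Takes about 3 N at first, 7 N at the bottom; if let go, lever and lid spring back at once.
- lever: The lever that carries the pad: steel bar 14 x 6 mm along the outside of the dispenser's right wall. Origin at its hinge, 222 mm behind the pad, 113 mm behind (+x), 61 mm right of and 150 mm above the dispenser's origin. It turns 0.30 rad from rest (pad up, lid closed) down to its stop; a spring returns it.
- lid (a joint): Angle of the orange lid, rad: 0 = closed, 0.87 = fully raised. A link rod ties it to the lever: lid angle = 2.9 x lever angle. The first bottle rolls out under it from about 0.4 to 0.5; a stop plate that rises through the ramp holds the next one back until the lid is nearly closed again.
- lid_edge (a point): Middle of the lower front edge of the orange lid (its front panel, 72 mm wide with a clear window); closed, 30 mm in front of the dispenser's origin and 46 mm above the counter. The lid's hinge lies 60 mm behind it and 58 mm above it; it swings up and forwards.
- soy1: The first soy bottle, the one that comes out: black with a white paper band and red cap, 32 mm in diameter, 70 mm long, lying across the ramp behind the lid. Origin at its middle, on its axis; y runs along it, x and z turn as it rolls.
- soy2: Second soy bottle on the ramp, same kind; it rolls down against the lid once the lid is closed again.
- soy3: Third soy bottle on the ramp, same kind.
- soy4: Fourth soy bottle on the ramp, same kind.
- ginger_pot: Loose round clear pot with pink-orange ginger and a clear lid, 65 mm in diameter, 35 mm high, left of the dispenser's tray. Origin under its centre. Leave alone.
- wasabi_pot: Loose round clear pot with green wasabi, 65 mm in diameter, 35 mm high, left of the dispenser. Origin under its centre. Leave alone.
- squeeze_bottle: White squeeze bottle with orange nozzle, 54 mm in diameter, 185 mm high, right of the back of the dispenser. Origin under its centre. Leave alone.
- soup_bowl: Black bowl, 110 mm in diameter, 60 mm high, on the left of the counter. Origin under its centre. Leave alone.
- tea_cup: Blue cup, 72 mm in diameter, 75 mm high, on the left of the counter. Origin under its centre. Leave alone.
- rice_paddle: White rice paddle lying flat in front on the right. Origin under its middle. Leave alone.
- chopsticks: Pair of chopsticks in a white paper sleeve with a red band, 230 x 18 x 8 mm, lying across in front of the dispenser's tray. Origin under its middle, x along it. Leave alone.
Mind the look-alikes: they are no part of the job. What is shaped like the soy4 but green or purple is not meant.

How it is judged:
By the outcome, as a careful person would: the job done as asked, in the order asked, and still so for the second after the job is handed in, with the robot touching nothing.
It also fails if it takes over 45 s, if anything falls off the work surface, if the arm or the gripper's body presses on something with over 40 N, if the wrist force passes 120 N, or if a joint passes its speed limit or range.

## Working session

There is one attempt and no reset: what is moved stays moved. The work goes in short steps, Python scripts to look and compute and a tool call to move; the robot and the scene stay as the last step left them, time stands still between calls to the robot, and variables do not carry over. Pictures are saved under pics/ and viewed, at most 10 in all, crops included, and the job is handed in when it is done.

Besides the shell and the picture viewer there is one more tool, called as name(argument=value, ...) on one line, values as JSON. send_rows: Moves the arm, as the interface text tells. Its arguments: {"type":"object","properties":{"dr":{"type":"array","items":{"type":"array","items":{"type":"number"}}},"xyz":{"type":"array","items":{"type":"array","items":{"type":"number"}}},"jaw":{"type":"array","items":{"type":"number"}}},"required":["dr","xyz","jaw"]}

```bash
mkdir -p pics; python3 - <<'E'
from bench import ctrl
import cv2,numpy as np
for n in("scene","top"):
    cv2.imwrite(f"pics/{n}0.png",cv2.cvtColor(ctrl.camera(n),cv2.COLOR_RGB2BGR))
    c=ctrl.calibration(n);print(n,c)
o=ctrl.get_obs();print(o,ctrl.tip_extent)
E
```

```text
scene {'camera_matrix': array([[471.37226525,   0.        , 283.14472461],
       [  0.        , 471.37226525, 209.27599119],
       [  0.        ,   0.        ,   1.        ]]), 'world_from_camera': array([[ 0.55991104, -0.53023681,  0.6366699 ,  1.37296943],
       [ 0.82849443,  0.36740816, -0.42262066, -0.42504433],
       [-0.00982869,  0.76410744,  0.64501413,  0.91803607],
       [ 0.        ,  0.        ,  0.        ,  1.        ]])}
top {'camera_matrix': array([[501.05869206,   0.        , 277.90628297],
       [  0.        , 501.05869206, 209.01073801],
       [  0.        ,   0.        ,   1.        ]]), 'world_from_camera': array([[-1.17522401e-02,  9.90355762e-01, -1.38048360e-01,
         3.65281163e-01],
       [-9.99928478e-01, -1.19460591e-02, -5.75515022e-04,
         7.47439105e-02],
       [-2.21909848e-03,  1.38031722e-01,  9.90425322e-01,
         1.56646886e+00],
       [ 0.00000000e+00,  0.00000000e+00,  0.00000000e+00,
         1.00000000e+00]])}
{'time_s': 0.1, 'q': array([-1.37929288e+00,  1.81482034e-01,  1.60791374e+00, -2.94666798e-05,
        1.35380200e+00, -2.06321551e-01]), 'dq': array([-0.00054728,  0.00026817, -0.0051271 ,  0.00128633,  0.00078666,
        0.0009117 ]), 'joint_efforts': array([ 7.24385682e-04, -4.45876408e+01, -3.52235985e+01, -1.85338490e-04,
        4.17193995e-03, -1.34900662e-05]), 'eef_pos': array([ 0.22266774, -0.52962294,  0.24946286]), 'eef_rot': array([-8.02642908e-04,  9.80281107e-01,  1.97606445e-01, -8.43873863e-06]), 'wrist_force': array([0.29719119, 0.09452965, 0.00802522]), 'torque': array([ 0.01494108, -0.01189645,  0.00098513]), 'grasp_force': 0.0, 'opening': 0.999872784532421} 0.019
```

View pics/scene0.png

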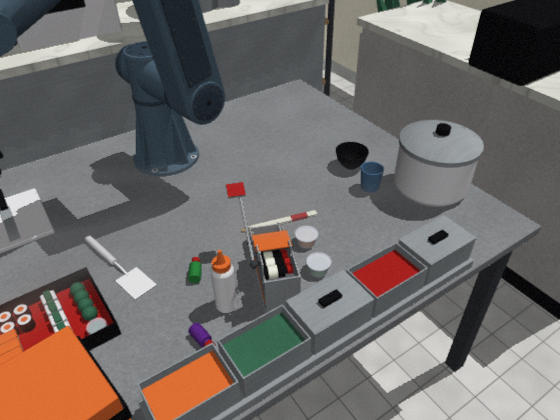

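View pics/top0.png

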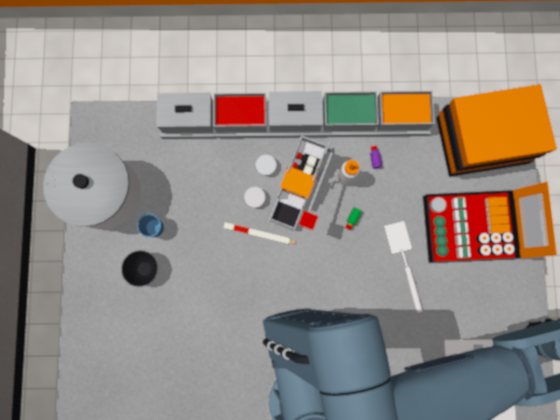

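Both views show the red pad, at scene (235,189) and top (308,219). Other red things are the chopstick band (298,217 scene), the red pan (387,273), the bottle caps (red caps on green/purple) and the lunchbox. The pad is the one at the end of the lever, beside the tray. I'll triangulate it and check with one crop.

```bash
cat > h.py <<'E'
from bench import ctrl
import cv2,numpy as np
def ray(n,uv):
    c=ctrl.calibration(n);K=c["camera_matrix"];T=c["world_from_camera"]
    d=np.linalg.inv(K)@[uv[0],uv[1],1];d=T[:3,:3]@(d*[1,-1,-1]);return T[:3,3],d/np.linalg.norm(d)
def tri(a,b):
    (p,d),(q,e)=ray("scene",a),ray("top",b)
    s=np.linalg.lstsq(np.c_[d,-e],q-p,rcond=None)[0]
    x,y=p+s[0]*d,q+s[1]*e;return (x+y)/2,np.linalg.norm(x-y)
def plane(n,uv,z):
    p,d=ray(n,uv);return p+d*(z-p[2])/d[2]
def red(im,near,r=25):
    h=cv2.cvtColor(im,cv2.COLOR_RGB2HSV)
    m=(((h[...,0]<5)|(h[...,0]>174))&(h[...,1]>170)&(h[...,2]>90)).astype(np.uint8)
    n,l,s,c=cv2.connectedComponentsWithStats(m)
    i=1+np.argmin(np.linalg.norm(c[1:]-near,axis=1));return c[i],s[i],(l==i).astype(np.uint8)
E
python3 - <<'E'
from h import *
cs={}
for n,g in(("scene",(235,189)),("top",(308,219))):
    im=cv2.cvtColor(cv2.imread(f"pics/{n}0.png"),cv2.COLOR_BGR2RGB)
    c,s,m=red(im,g);cs[n]=c;print(n,c,s)
    k=cv2.findContours(m,0,2)[0][0];b=cv2.boxPoints(cv2.minAreaRect(k));print(b.round(1).tolist())
    for q in b: print(plane(n,q,.197).round(3))
print(tri(cs["scene"],cs["top"]))
a=cv2.imread("pics/scene0.png")[165:325,185:345];b=cv2.imread("pics/top0.png")[120:250,240:370]
cv2.imwrite("pics/crop0.png",np.hstack([cv2.resize(a,(400,400),interpolation=2),cv2.resize(b,(400,400),interpolation=2)]))
E
```

```text
scene [235.25615764 189.22660099] [227 183  18  14 203]
[[226.1999969482422, 184.3000030517578], [242.6999969482422, 181.89999389648438], [244.39999389648438, 193.89999389648438], [227.89999389648438, 196.3000030517578]]
[ 0.498 -0.016  0.197]
[0.513 0.023 0.197]
[0.558 0.002 0.197]
[ 0.543 -0.036  0.197]
top [307.68965517 219.79310345] [299 211  18  18 203]
[[298.3999938964844, 224.0], [303.79998779296875, 210.5], [317.1000061035156, 215.8000030517578], [311.70001220703125, 229.3000030517578]]
[0.514 0.02  0.197]
[0.551 0.004 0.197]
[ 0.536 -0.032  0.197]
[ 0.499 -0.016  0.197]
(array([ 0.52555976, -0.00612336,  0.19442278]), np.float64(0.00014285611585356547))
```

View pics/crop0.png

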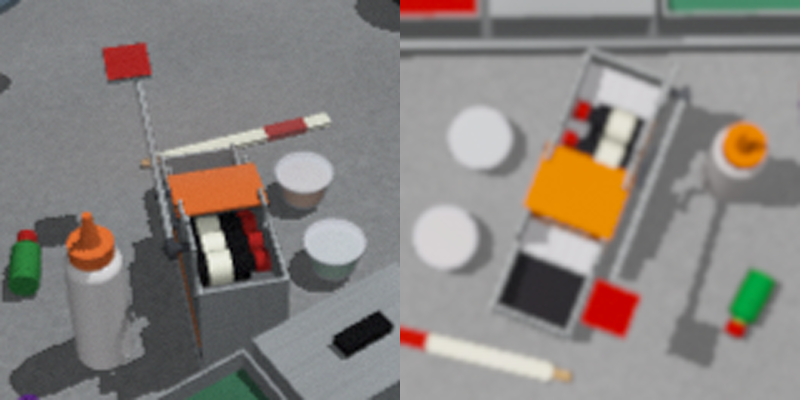

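The crop confirms it: the red pad sits on the lever beside the tray. Its centre is about (0.526, -0.006, 0.197) and the dispenser's yaw is about -0.41. I'm moving with the jaw shut.

send_rows(dr=[[0,0,1],[0,0,2],[0,0,3],[0,0,4],[0,0,5],[0,0,6],[0,0,7],[0,0,7.7]], xyz=[[3,-2.3,-1],[6.5,-4.9,-2],[10,-7.6,-2],[13.5,-10.2,-2],[17,-12.9,-2],[20.5,-15.5,-2],[24,-18.2,-2],[27,-20.5,-2]], jaw=[0,0,0,0,0,0,0,0])

```text
time_s: 1.1
eef_pos: [0.3927, -0.2349, 0.27]
eef_rot: [-0.0, 0.979, -0.204, -0.0]
wrist_force: [-1.1, -0.3, -0.7]
opening: 0.0
grasp_force: 0.0
```

```bash
cat > go.py <<'E'
from h import *
from scipy.spatial.transform import Rotation as R
import sys
o=ctrl.get_obs();r=R.from_quat(np.roll(o["eef_rot"],-1))
t=np.array([float(a) for a in sys.argv[1:4]])
print(o["time_s"],o["eef_pos"].round(4),o["wrist_force"].round(1),o["opening"])
print("tool-axes cm",(r.inv().apply(t-o["eef_pos"])*100).round(2),r.as_matrix().round(3).tolist())
E
python3 go.py .5256 -.0061 .25
```

```text
1.1 [ 0.3927 -0.2349  0.27  ] [-1.1 -0.3 -0.7] 0.00044146634409234723
tool-axes cm [  3.05 -26.28   2.01] [[0.917, -0.399, -0.0], [-0.399, -0.917, 0.0], [-0.0, -0.0, -1.0]]
```

send_rows(dr=[[0,0,0],[0,0,0],[0,0,0],[0,0,0],[0,0,0],[0,0,0],[0,0,0],[0,0,0]], xyz=[[0.5,-4.4,0],[1,-8.8,0],[1.5,-13.2,0],[2,-17.6,0],[2.5,-22,0.5],[3,-25,1],[3.05,-26.3,1.5],[3.05,-26.3,2]], jaw=[0,0,0,0,0,0,0,0])

```text
time_s: 2.1
eef_pos: [0.5245, -0.007, 0.2496]
eef_rot: [0.0, 0.979, -0.202, -0.0]
wrist_force: [0.2, 0.1, -0.3]
opening: -0.0
grasp_force: 0.0
```

```bash
python3 - <<'E'
from h import *
s,t=ctrl.camera("scene"),ctrl.camera("top")
a=s[130:250,175:295];b=t[150:270,250:370]
cv2.imwrite("pics/crop1.png",cv2.cvtColor(np.hstack([cv2.resize(a,(400,400),interpolation=2),cv2.resize(b,(400,400),interpolation=2)]),cv2.COLOR_RGB2BGR))
E
python3 go.py .5256 -.0061 .219
```

```text
2.2 [ 0.5239 -0.008   0.2494] [-0.9 -0.2 -0.5] 0.0038635679972946918
tool-axes cm [ 0.09 -0.24  3.04] [[0.917, -0.398, -0.002], [-0.398, -0.917, -0.0], [-0.002, 0.001, -1.0]]
```

View pics/crop1.png

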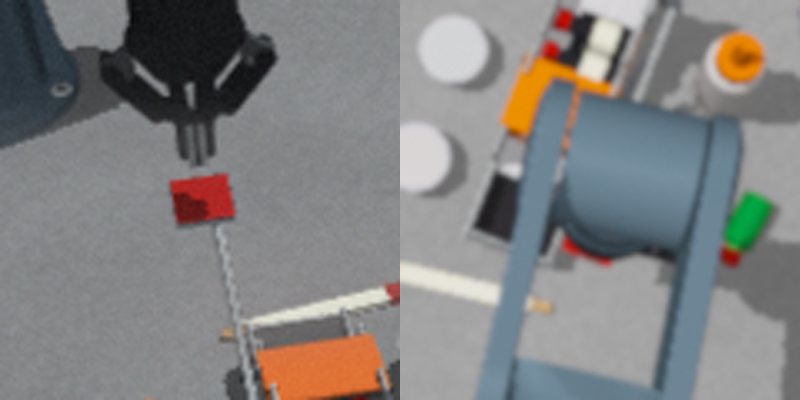

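The scene view shows the shut fingertips at crop (195,160), directly above the red pad at (203,200). Nothing else is nearby, so I'm going down to make contact.

send_rows(dr=[[0,0,0],[0,0,0],[0,0,0],[0,0,0],[0,0,0],[0,0,0],[0,0,0],[0,0,0]], xyz=[[0,0,0.7],[0,0,1.4],[0,0,2.0],[0,0,2.5],[0,0,2.9],[0,0,3.2],[0,0,3.5],[0,0,3.7]], jaw=[0,0,0,0,0,0,0,0])

```text
time_s: 3.2
eef_pos: [0.5248, -0.0072, 0.2136]
eef_rot: [-0.0, 0.979, -0.203, 0.0]
wrist_force: [-1.9, 0.5, 3.3]
opening: 0.002
grasp_force: 2.0
```

In contact, at about 3.3 N. Now I press.

send_rows(dr=[[0,0,0],[0,0,0],[0,0,0],[0,0,0],[0,0,0],[0,0,0],[0,0,0],[0,0,0]], xyz=[[0,0,0.7],[0,0,1.5],[0,0,2.3],[0,0,3.1],[0,0,3.9],[0,0,4.7],[0,0,5.4],[0,0,5.8]], jaw=[0,0,0,0,0,0,0,0])

```text
time_s: 4.2
eef_pos: [0.5246, -0.0071, 0.1552]
eef_rot: [-0.0, 0.979, -0.203, -0.0]
wrist_force: [-3.5, 1.1, 6.8]
opening: -0.003
grasp_force: 3.7
```

send_rows(dr=[[0,0,0],[0,0,0],[0,0,0],[0,0,0],[0,0,0],[0,0,0],[0,0,0],[0,0,0]], xyz=[[0,0,0.1],[0,0,0.2],[0,0,0.2],[0,0,0.2],[0,0,0.2],[0,0,0.2],[0,0,0.2],[0,0,0.2]], jaw=[0,0,0,0,0,0,0,0])

```text
time_s: 5.2
eef_pos: [0.5247, -0.0071, 0.1535]
eef_rot: [-0.0, 0.979, -0.203, -0.0]
wrist_force: [-2.3, 0.8, 6.5]
opening: -0.002
grasp_force: 3.6
```

```bash
python3 - <<'E'
from h import *
s,t=ctrl.camera("scene"),ctrl.camera("top")
a=s[150:290,200:340];b=t[130:270,240:380]
cv2.imwrite("pics/crop2.png",cv2.cvtColor(np.hstack([cv2.resize(a,(400,400),interpolation=2),cv2.resize(b,(400,400),interpolation=2)]),cv2.COLOR_RGB2BGR))
E
python3 go.py .5256 -.0061 .219
```

```text
5.3 [ 0.5247 -0.0071  0.1535] [-3.1  1.1  6.6] -0.002021821225896821
tool-axes cm [ 0.04 -0.13 -6.55] [[0.918, -0.397, -0.0], [-0.397, -0.918, 0.0], [-0.0, -0.0, -1.0]]
```

View pics/crop2.png

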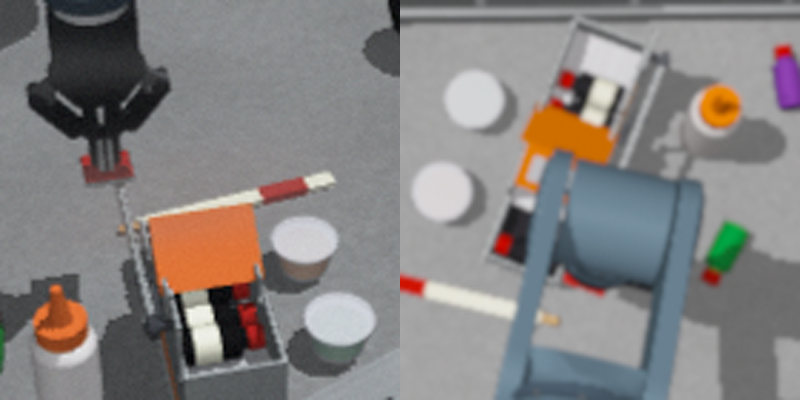

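The lid is raised and a bottle is in the tray, its red cap at top crop (503,243). I'll hold a second longer, pressing a hair more, and check that the cap stays still.

```bash
cat > cap.py <<'E'
from h import *
im=ctrl.camera("top");c,s,_=red(im,(276,215));p=plane("top",c,.031)
print(c,s[4],p.round(4))
pad=np.array([.5256,-.0061]);u=np.array([np.cos(-.41),np.sin(-.41)]);v=np.array([-u[1],u[0]])
org=pad+.107*u+.069*v;d=p[:2]-org;print("disp frame",(d@u).round(4),(d@v).round(4))
E
python3 cap.py
```

```text
[276.         214.88888889] 36 [0.561  0.0817 0.031 ]
disp frame -0.1095 0.0257
```

send_rows(dr=[[0,0,0],[0,0,0],[0,0,0],[0,0,0],[0,0,0],[0,0,0],[0,0,0],[0,0,0]], xyz=[[0,0,0.1],[0,0,0.2],[0,0,0.2],[0,0,0.2],[0,0,0.2],[0,0,0.2],[0,0,0.2],[0,0,0.2]], jaw=[0,0,0,0,0,0,0,0])

```text
time_s: 6.35
eef_pos: [0.5248, -0.0071, 0.1516]
eef_rot: [-0.0, 0.979, -0.203, 0.0]
wrist_force: [-3.3, 0.2, 6.9]
opening: -0.001
grasp_force: 3.6
```

```bash
python3 cap.py
```

```text
[275.91428571 214.94285714] 35 [0.5609 0.082  0.031 ]
disp frame -0.1098 0.0259
```

The bottle is still, 110 mm in front of the dispenser's origin, against the lip. Now I let the lever up slowly.

send_rows(dr=[[0,0,0],[0,0,0],[0,0,0],[0,0,0],[0,0,0],[0,0,0],[0,0,0],[0,0,0]], xyz=[[0,0,-0.2],[0,0,-0.5],[0,0,-0.8],[0,0,-1.1],[0,0,-1.4],[0,0,-1.7],[0,0,-2.0],[0,0,-2.3]], jaw=[0,0,0,0,0,0,0,0])

```text
time_s: 7.4
eef_pos: [0.5243, -0.0069, 0.1743]
eef_rot: [-0.0, 0.979, -0.203, -0.001]
wrist_force: [-4.6, 1.2, 5.1]
opening: -0.0
grasp_force: 3.0
```

send_rows(dr=[[0,0,0],[0,0,0],[0,0,0],[0,0,0],[0,0,0],[0,0,0],[0,0,0],[0,0,0]], xyz=[[0,0,-0.3],[0,0,-0.6],[0,0,-0.9],[0,0,-1.2],[0,0,-1.5],[0,0,-1.8],[0,0,-2.1],[0,0,-2.3]], jaw=[0,0,0,0,0,0,0,0])

```text
time_s: 8.4
eef_pos: [0.5256, -0.0075, 0.1979]
eef_rot: [0.0, 0.979, -0.203, 0.001]
wrist_force: [2.9, -0.5, 4.8]
opening: -0.001
grasp_force: 2.1
```

send_rows(dr=[[0,0,0],[0,0,0],[0,0,0],[0,0,0],[0,0,0],[0,0,0],[0,0,0],[0,0,0]], xyz=[[0,0,-0.15],[0,0,-0.3],[0,0,-0.45],[0,0,-0.6],[0,0,-0.75],[0,0,-0.9],[0,0,-1.05],[0,0,-1.2]], jaw=[0,0,0,0,0,0,0,0])

```text
time_s: 9.4
eef_pos: [0.5247, -0.0073, 0.2093]
eef_rot: [0.0, 0.979, -0.203, -0.0]
wrist_force: [3.1, -1.3, 2.9]
opening: -0.001
grasp_force: 1.8
```

send_rows(dr=[[0,0,0],[0,0,0],[0,0,0],[0,0,0],[0,0,0],[0,0,0],[0,0,0],[0,0,0]], xyz=[[0,0,-0.1],[0,0,-0.2],[0,0,-0.3],[0,0,-0.4],[0,0,-0.5],[0,0,-0.6],[0,0,-0.7],[0,0,-0.8]], jaw=[0,0,0,0,0,0,0,0])

```text
time_s: 10.4
eef_pos: [0.5244, -0.0071, 0.217]
eef_rot: [-0.0, 0.979, -0.203, -0.0]
wrist_force: [1.6, -0.3, 1.7]
opening: 0.003
grasp_force: 0.9
```

send_rows(dr=[[0,0,0],[0,0,0],[0,0,0],[0,0,0],[0,0,0],[0,0,0],[0,0,0],[0,0,0]], xyz=[[0,0,-0.05],[0,0,-0.1],[0,0,-0.15],[0,0,-0.2],[0,0,-0.25],[0,0,-0.3],[0,0,-0.35],[0,0,-0.4]], jaw=[0,0,0,0,0,0,0,0])

```text
time_s: 11.4
eef_pos: [0.5248, -0.0073, 0.2214]
eef_rot: [-0.0, 0.979, -0.203, 0.0]
wrist_force: [-0.2, -1.2, -1.0]
opening: -0.003
grasp_force: 0.0
```

send_rows(dr=[[0,0,0],[0,0,0],[0,0,0],[0,0,0],[0,0,0],[0,0,0],[0,0,0],[0,0,0]], xyz=[[0,0,-0.1],[0,0,-0.3],[0,0,-0.6],[0,0,-1.2],[0,0,-2],[0,0,-3],[0,0,-4.2],[0,0,-5.5]], jaw=[0,0,0,0,0,0,0,0])

```text
time_s: 12.4
eef_pos: [0.5248, -0.0073, 0.2774]
eef_rot: [-0.0, 0.979, -0.203, 0.0]
wrist_force: [0.8, -0.2, -0.6]
opening: 0.001
grasp_force: 0.0
```

send_rows(dr=[[0,0,0],[0,0,0],[0,0,0],[0,0,0],[0,0,0],[0,0,0],[0,0,0],[0,0,0]], xyz=[[-1,1,0],[-2,3,0],[-3,6,0],[-4,10,0],[-5,14,0],[-6,17,0],[-6.5,19,0],[-6.5,19,0]], jaw=[0,0,0,0,0,0,0,0])

```text
time_s: 13.4
eef_pos: [0.3883, -0.1564, 0.2759]
eef_rot: [-0.0, 0.979, -0.204, -0.0]
wrist_force: [-0.1, 0.3, 0.1]
opening: -0.001
grasp_force: 0.0
```

```bash
python3 - <<'E'
from h import *
s,t=ctrl.camera("scene"),ctrl.camera("top")
print(tri(red(s,(235,189))[0],red(t,(308,219))[0]))
a=s[150:290,200:340];b=t[130:270,220:360]
cv2.imwrite("pics/crop3.png",cv2.cvtColor(np.hstack([cv2.resize(a,(400,400),interpolation=2),cv2.resize(b,(400,400),interpolation=2)]),cv2.COLOR_RGB2BGR))
E
python3 cap.py;python3 go.py .5256 -.0061 .219
```

```text
(array([ 0.52549753, -0.00620791,  0.19444864]), np.float64(0.00013843028399027023))
[275.91176471 215.05882353] 34 [0.5605 0.082  0.031 ]
disp frame -0.1101 0.0257
13.55 [ 0.3896 -0.1553  0.2761] [-0.1  0.2 -0.1] 0.003222556302225161
tool-axes cm [  6.56 -19.1    5.72] [[0.918, -0.397, -0.0], [-0.397, -0.918, 0.0], [-0.0, -0.0, -1.0]]
```

View pics/crop3.png

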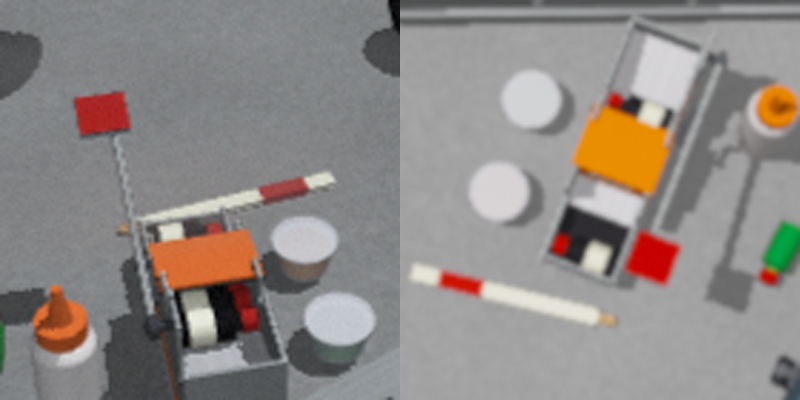

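The pad is back at its rest position to within 0.1 mm, so the lid is closed. One bottle lies in the tray (top crop 580,250), the others are behind the lid, and nothing else has moved.

```bash
python3 -c "
from bench import ctrl
print(ctrl.hand_in())"
```

```text
the job is handed in; nothing more can be done
None
```

One soy bottle lies still in the tray, the lever came up over about 5 s so the lid closed gently, nothing else looks moved in the last pictures, and the job is handed in at about 14 s (the result was not shown).

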